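# Open the child-resistant vitamin tub

### The job

Open the vitamin tub that is clamped in the opening aid: its child-resistant cap has to be pressed down hard and turned, while down, until it is free of its catches and springs up of itself. Do not wrench it off while it is still held; lift it off and set it down (do not drop it), knob up, wholly on the wooden board, clear of the lemon, and do not knock over the spice jar or the mug.

Things in the scene. Friction and masses are not known exactly. Their poses are not given: they have to be found in the camera images.
- cap: White child-resistant cap on the tub: a ribbed skirt 62 mm across and 30 mm high, on it a round ribbed knob 42 mm across and 22 mm high with a red spot on top; 52 mm in all, 110 to 160 g. Origin: centre of the skirt's underside, z up through the knob. Three lugs inside, 120 degrees apart, hold it under the flange of the tub's neck; a spring in the cap pushes it up with 10 N when locked.
- cap_knob (a point): Middle of the cap's knob, 41 mm above the cap's origin, where fingers grip it. The flat ledge round its foot (10 mm wide, 11 mm lower) can take fingertips that push down. Unpressed, the cap twists loosely (under 0.4 Nm) over some 55 degrees until a catch stops it hard; where in this play it starts is not marked. Leaning on the catch jams it: ease back 5 degrees before pressing.
- neck (a point): Point on the tub's axis at the rim of its neck, under the cap (118 mm above the worktop). Pressed down 3.5 mm or more (14 to 15 N; hard stop at 6 mm, 17 to 18 N) the cap's lugs pass below the catches; nothing then stops the turning. From where a catch stops it, a further 28 to 37 degrees (best 33) the same way, pressed, brings the lugs under gaps in the flange.
- aid: Grey round opening aid stuck fast to the worktop, 128 mm across, base 12 mm high; three blue jaws up to 52 mm high hold the orange tub (76 mm across) so that it neither turns nor lifts. Origin: centre of its underside at worktop height, z up. The locked cap's origin is 102 mm above it. The aid's yaw says nothing about where the catches are.
- board: Wooden chopping board, fixed, 220 mm (its x) by 320 mm (its y), 22 mm thick. Origin: centre of its underside at worktop height, z up.
- lemon: Yellow lemon, 78 x 55 x 56 mm, lying loose on the board near its far (+x) edge, 50 to 65 mm from the board's middle line. Origin: its underside as it lies at the start.
- spice: Spice jar with green lid, 46 mm across, 106 mm high, standing loose some 14 cm beyond the aid. Origin: centre of its underside, z up.
- mug: Green and white mug, 86 mm across without handle, 99 mm high, standing loose at the back. Origin: its underside, z up.
- tub: Orange tub in the aid, turned at random in it (no mark shows how). Origin: centre of its underside, 12 mm above the worktop; its shoulder is 84 mm, its rim 106 mm higher. With the lugs under the gaps and the pressure let up, the cap springs 5 mm above its locked height and lifts straight off (32 mm clears the tub). Turned too little or too far it stays held: press, turn on or back. Works either way round.
Mind the look-alikes: they are no part of the job. What is shaped like the cap but blue, green or pink is not meant.

How it is judged:
By the outcome, as a careful person would: the job done as asked, in the order asked, and still so for the second after the job is handed in, with the robot touching nothing.
It also fails if it takes over 58 s, if anything falls off the work surface, if the arm or the gripper's body presses on something with over 40 N, if the wrist force passes 120 N, or if a joint passes its speed limit or range.

### The arm

A 6-joint arm with a two-finger parallel gripper is mounted at the origin on a cart in front of the work surface, level with it; the furniture and walls round the work are solid. World frame = base frame: x ahead of the robot, y to its left, z up, the work surface at z = 0. Lengths are in m, angles in rad, forces in N, time in s.
With the tool pointing down it reaches from about 0.375 to 0.9 m from the base axis. Payload 3.1 kg.
Tool frame: the origin (TCP) lies where the fingers leave the gripper's body, on its centre line; the fingertips stand 70 mm ahead of it and the grasp point (between the pads) lies 51 mm ahead of it; z points along the fingers, y is the line along which they close (so a half turn about z gives the same grasp; the last joint's range is limited). The gripper opens to 87 mm and grips with 3 to 60 N. Pads are 19 mm wide; open, the fingers measure 117 mm over their backs; the gripper's body (75 mm by 190 mm) begins 51 mm behind the grasp point.
Start: joints at [1.159, 0.527, 1.433, -0, 1.181, -0.178], TCP at [0.145, 0.608, 0.292] pointing down, gripper open.
Joint ranges: [-3.08, 3.08], [-0.75, 2.2], [0.22, 2.44], [-1.43, 4.57], [0, 2.65], [-2.85, 2.85]. Speed limits (rad/s): [2.79, 2.79, 3.14, 3.14, 3.14, 3.14].

### API

Orientations are given as a unit quaternion [x, y, z, w].
In Python, from rig import robot gives the robot as it stands.
- The arm moves only by the tool send_rows, never from a script. Its argument "deltas" is text: rows parted by semicolons, each of 7 numbers parted by spaces: the shift along the tool's x, y, z in mm, then the turn, a rotation vector about the tool's x, y, z in degrees, then the opening, from 0 (shut) to 1 (fully open). A call has 1 to 10 rows; each row shifts and turns the commanded pose from where the row before left it, along the tool's axes as they then stand; what a row does not reach is not made up. A row lasts 1/8 s, in which the tool goes at most 62.5 mm and 10.7 degrees, less where a joint would pass 70% of its speed; a pose out of reach is approached as far as the arm can. A call is refused whole if a number of a shift passes 62.5 or a number of a turn 10.7, either way. A call with a gripper value outside its range is refused whole. The fingers move at their own pace and stop on an object; "newtons" is the grip in N (left out, the last holds). Time passes only in rows, so rows that do not move let the fingers close. It gives the time, the measured TCP pose, the force, the opening and the grip force at its end, in the units of the state.
- robot.get_obs(): the state, without advancing time (a new reading comes with each control period).
- robot.camera(name): name is "scene" or "top" or "wrist"; returns a dict with "image" (420x560x3 uint8, red, green, blue), "depth" (420x560 float32, m along the optical axis (not along the pixel's ray), 0 where there is no reading), "fovy" (degrees; the focal length in pixels is half the picture's height over the tangent of half this angle, whatever the lens; pixels are square), "cx", "cy" (the principal point, pixels), "rvec" (rotation vector, rad) and "tvec" (3), from world to camera coordinates, as OpenCV has them. Camera axes: x right, y down, z forward; pixel columns grow to the right and rows downward; lengths in m; the calibration is good to about 2 mm. A picture is of the moment at which its call begins.
- robot.hand_in(): hands the job in; it is judged then, once.
Trained networks look in the newest picture that a camera, given by its name, has taken for a name from the list of things; names that differ only in an ending like _2 or _b are one class to them, and where a whole thing is asked for, a point or a joint stands for the part that bears it (a point fixed in the world has none). Each returns a list of dicts, best first, with "p" (0 to 1); they miss things now and then, are a little off and sometimes report something else, mostly with a low value. They report only what shows in the picture. A call takes as long as a camera call. They do not tell look-alikes from the thing itself.
- robot.find_in(camera, thing): "box" ([left, top, right, bottom] in pixels, round what is visible of it).
- robot.cut_out(camera, thing): "region" (420x560 bool, what is visible of it) and "box" ([left, top, right, bottom] in pixels, round what is visible of it).
The state is a dict: "time": time; "q": joint angles; "joint_velocities": joint speeds; "joint_torque": joint torques, N m; "position": TCP position; "tool_rot": TCP orientation; "ft_force": force on the tool from outside, world axes, zero at the start; "moment": the same for the moment, N m; "grip_width": finger opening in m; "grip_force": force on a finger pad.
Only numpy, scipy, OpenCV 4.12 (cv2) and the standard library are available. Lean on these libraries where they do the work, as an engineer would, in place of code of your own. Each camera call takes 0.05 s, during which the arm holds its last target. There are 200 camera calls.

## Working session

There is one attempt and no reset: what is moved stays moved. The work goes in short steps, Python scripts to look and compute and a tool call to move; the robot and the scene stay as the last step left them, time stands still between calls to the robot, and variables do not carry over. Pictures are saved under pics/ and viewed, at most 10 in all, crops included, and the job is handed in when it is done.

Besides the shell and the picture viewer there is one more tool, called after "Emit:" as name(argument=value, ...), one argument or row to a line, values as JSON. send_rows: Moves the arm, as the interface text tells. Its arguments: {"type":"object","properties":{"deltas":{"type":"string"},"newtons":{"type":"number"}},"required":["deltas"]}

```bash
mkdir -p pics; cat > h.py <<'E'
from rig import robot
import numpy as np, cv2
def cam(n):
    c=robot.camera(n); R=cv2.Rodrigues(np.array(c["rvec"],float))[0]; t=np.array(c["tvec"],float).ravel()
    f=210/np.tan(np.radians(c["fovy"])/2); c.update(R=R,t=t,f=f); return c
def pts(c):
    v,u=np.mgrid[0:420,0:560]; d=c["depth"].astype(float)
    P=np.stack([(u-c["cx"])/c["f"]*d,(v-c["cy"])/c["f"]*d,d],-1)
    W=(P-c["t"])@c["R"]; W[d==0]=np.nan; return W
def save(c,n): cv2.imwrite("pics/"+n,c["image"][:,:,::-1])
E
python3 - <<'E'
from h import *
np.set_printoptions(precision=4,suppress=True)
for n in ("scene","top"):
    c=cam(n); save(c,n+"0.png"); W=pts(c); np.savez(n+"0.npz",W=W,im=c["image"])
    print(n,"campos",-c["R"].T@c["t"])
    for th in ("cap","aid","board","lemon","spice","mug","tub"):
        for r in robot.cut_out(n,th)[:4]:
            if r["p"]<.2: continue
            w=W[r["region"]]; w=w[~np.isnan(w[:,0])]
            if len(w): print(th,round(r["p"],2),np.round(r["box"]),np.median(w,0),np.percentile(w,2,0),np.percentile(w,98,0))
o=robot.get_obs(); print(o)
E
```

```text
scene campos [ 0.0751 -0.856   0.614 ]
cap 0.96 [209. 243. 239. 276.] [0.4298 0.0051 0.0299] [ 0.407  -0.0089  0.0016] [0.4633 0.0412 0.0534]
cap 0.83 [208. 177. 235. 203.] [0.4913 0.1549 0.1313] [0.4686 0.1402 0.1029] [0.5241 0.1871 0.155 ]
cap 0.71 [268. 216. 294. 242.] [0.6283 0.0661 0.0291] [0.6074 0.0505 0.0003] [0.6597 0.0995 0.0531]
cap 0.48 [199. 194. 208. 209.] [0.5046 0.3154 0.0299] [0.4942 0.3001 0.0044] [0.5215 0.341  0.0529]
aid 0.95 [199. 215. 249. 244.] [0.4898 0.132  0.0116] [ 0.4385  0.0413 -0.0005] [0.5555 0.1982 0.052 ]
board 0.67 [232. 267. 396. 391.] [ 0.4868 -0.2849  0.0206] [ 0.3877 -0.4013  0.0069] [ 0.6036 -0.0891  0.0231]
lemon 0.71 [298. 256. 332. 285.] [ 0.5617 -0.1704  0.0613] [ 0.5377 -0.1835  0.0378] [ 0.5972 -0.1461  0.0767]
spice 0.73 [261. 181. 274. 220.] [0.6379 0.1786 0.0604] [0.6236 0.1697 0.0023] [0.6685 0.2153 0.1062]
mug 0.8 [311. 192. 345. 234.] [0.7443 0.0258 0.0709] [ 0.7006 -0.001   0.0015] [0.7944 0.0938 0.0981]
tub 0.65 [206. 198. 236. 235.] [0.4807 0.1442 0.0679] [0.4613 0.1331 0.0167] [0.5285 0.1794 0.0966]
top campos [0.4324 0.0174 1.0
[... 721 characters left out ...]
2]
spice 0.96 [204. 192. 225. 219.] [0.6412 0.191  0.1044] [0.6241 0.1724 0.0168] [0.6676 0.2154 0.109 ]
tub 0.65 [214. 246. 240. 275.] [0.4831 0.1478 0.0923] [0.4623 0.1349 0.019 ] [0.536  0.1933 0.1141]
{'time': 0.8, 'q': array([ 1.1585,  0.5275,  1.4327, -0.    ,  1.1814, -0.1785]), 'joint_velocities': array([ 0.0001,  0.001 ,  0.0009,  0.0014, -0.0022, -0.0008]), 'joint_torque': array([  0.    , -43.995 , -17.6982,   0.0633,   0.0502,  -0.    ]), 'position': array([0.1448, 0.608 , 0.2923]), 'tool_rot': array([0.1166, 0.9932, 0.    , 0.    ]), 'ft_force': array([ 0.2973, -0.4908, -0.3119]), 'moment': array([-0.0076,  0.0314,  0.0031]), 'grip_force': 0.0, 'grip_width': 0.08698553332989635}
```

```bash
python3 - <<'E'
from h import *
np.set_printoptions(precision=4,suppress=True)
for n in ("scene","top"):
    z=np.load(n+"0.npz"); W=z["W"]; im=z["im"]
    m=(np.abs(W[...,0]-.497)<.06)&(np.abs(W[...,1]-.168)<.06)
    for a,b in ((.149,.162),(.125,.14),(.100,.122)):
        k=m&(W[...,2]>a)&(W[...,2]<b); w=W[k]; 
        if len(w)>3:
            (cx,cy),r=cv2.minEnclosingCircle(w[:,:2].astype(np.float32)); print(n,a,len(w),w.mean(0),cx,cy,r,w.min(0),w.max(0), im[k].mean(0))
    k=m&(W[...,2]>.149); hs=im[k].astype(int); red=k&(im[...,0].astype(int)-im[...,1]>60); print("red",red.sum(),W[red].mean(0) if red.any() else 0)
    # board / lemon
    y=(im[...,0].astype(int)>150)&(im[...,1].astype(int)>120)&(im[...,2]<90)&(W[...,2]>.03)&(W[...,1]<0)
    if y.any(): print("lemon",W[y].min(0),W[y].max(0))
s=np.load("scene0.npz")["im"][:,:,::-1]; t=np.load("top0.npz")["im"][:,:,::-1]
cv2.imwrite("pics/s.png",cv2.resize(s[150:400,180:420],None,fx=2.3,fy=2.3,interpolation=3))
cv2.imwrite("pics/t.png",cv2.resize(t[120:330,140:450],None,fx=2.5,fy=2.5,interpolation=3))
E
```

```text
scene 0.149 106 [0.4978 0.1684 0.1534] 0.49810367822647095 0.1703556776046753 0.023270370438694954 [0.4775 0.1495 0.149 ] [0.5188 0.1908 0.1562] [228.8868 183.6038 177.3585]
scene 0.125 183 [0.4928 0.157  0.1317] 0.49775728583335876 0.17025010287761688 0.032777003943920135 [0.468  0.1387 0.1251] [0.5303 0.201  0.1399] [197.6831 195.5847 186.8361]
scene 0.1 176 [0.4898 0.1511 0.1122] 0.4967910945415497 0.1681986302137375 0.03089451603591442 [0.4674 0.1391 0.1013] [0.5255 0.1825 0.122 ] [154.0739 143.7614 127.9886]
red 30 [0.5004 0.1726 0.1543]
lemon [ 0.5354 -0.3495  0.0405] [ 0.9275 -0.1381  0.4774]
top 0.149 257 [0.4994 0.1722 0.1544] 0.49982237815856934 0.1723397970199585 0.021266063675284386 [0.4787 0.1517 0.1497] [0.5203 0.1931 0.1585] [248.5603 207.0311 205.8716]
top 0.125 270 [0.4986 0.1689 0.1323] 0.49948129057884216 0.17212504148483276 0.0314057394862175 [0.4682 0.1423 0.1255] [0.5298 0.2021 0.14  ] [244.9444 247.1593 247.6481]
top 0.1 29 [0.4881 0.1515 0.1144] 0.496324360370636 0.16786956787109375 0.030836686491966248 [0.4686 0.1416 0.1046] [0.5213 0.1857 0.1206] [228.2069 195.7586 111.931 ]
red 66 [0.5009 0.1737 0.1547]
lemon [ 0.5362 -0.3218  0.0436] [ 0.6547 -0.1275  0.4813]
```

View pics/s.png

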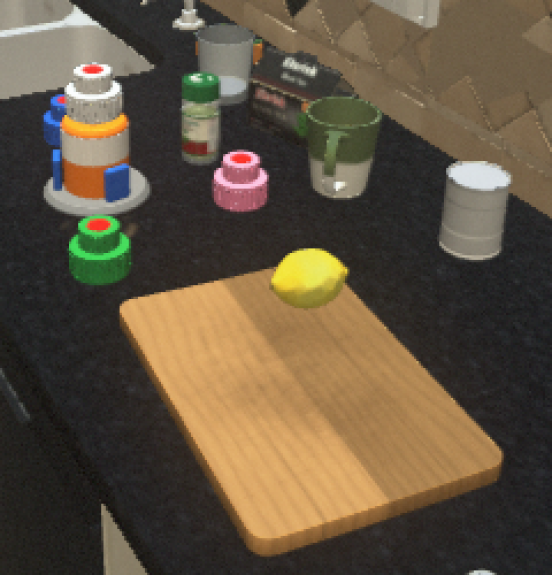

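View pics/t.png

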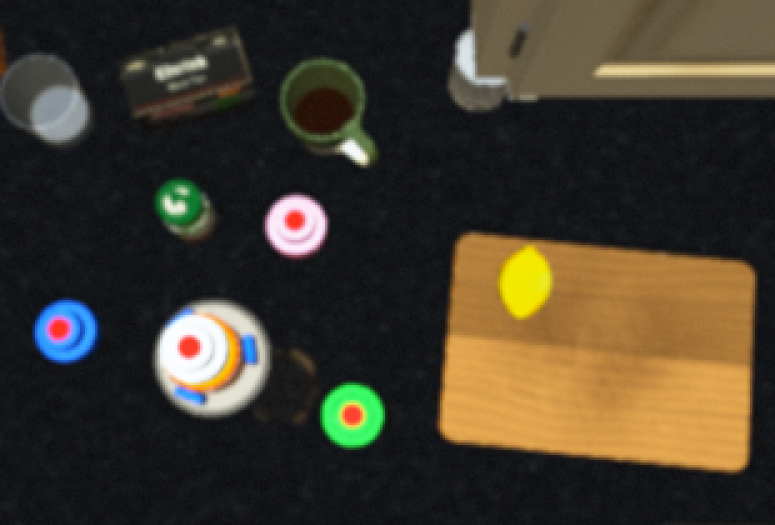

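Candidates: white cap on the tub (scene px 221,190; top 217,260), green (224,259; 281,286), pink (281,229; 258,209) and blue (204,201; 167,252). The white one on the tub is the target, and the other three are look-alikes. The lemon is at top px ~(350,233) and the board's free area is at ~(400,275). I'll move above the cap and check it close up with the wrist camera.

Emit:
send_rows(
  deltas="-44.7 -34.3 0 0 0 0 1;-44.7 -34.3 0 0 0 0 1;-44.7 -34.3 0 0 0 0 1;-44.7 -34.3 0 0 0 0 1;-44.7 -34.3 0 0 0 0 1;-44.7 -34.3 0 0 0 0 1;-44.7 -34.3 0 0 0 0 1;-44.7 -34.3 0 0 0 0 1;-44.7 -34.3 0 0 0 0 1;-44.7 -34.3 0 0 0 0 1",
  newtons=45,
)

```text
time: 2.05
position: [0.5013, 0.1692, 0.2925]
tool_rot: [0.117, 0.993, 0.0, 0.0]
ft_force: [1.8, 0.4, -0.0]
grip_width: 0.0869
grip_force: 0.0
```

Emit:
send_rows(
  deltas="0 0 0 0 0 0 1;0 0 0 0 0 0 1",
)

```text
time: 2.3
position: [0.4996, 0.1707, 0.2921]
tool_rot: [0.117, 0.993, 0.0, -0.001]
ft_force: [-0.4, 0.5, -0.2]
grip_width: 0.0868
grip_force: 0.0
```

```bash
cat >> h.py <<'E'
from scipy.spatial.transform import Rotation as Ro
def rel(target):
    o=robot.get_obs(); return Ro.from_quat(o["tool_rot"]).inv().apply(np.array(target)-o["position"])*1000
E
python3 - <<'E'
from h import *
np.set_printoptions(precision=4,suppress=True)
c=cam("wrist"); save(c,"w0.png"); W=pts(c); im=c["image"]
m=(np.abs(W[...,0]-.4995)<.05)&(np.abs(W[...,1]-.171)<.05)
for a,b in ((.150,.160),(.126,.138)):
    k=m&(W[...,2]>a)&(W[...,2]<b);w=W[k]
    if len(w): print(len(w),w.mean(0),cv2.minEnclosingCircle(w[:,:2].astype(np.float32)),np.median(w[:,2]))
red=m&(W[...,2]>.149)&(im[...,0].astype(int)-im[...,1]>60); print("red",red.sum(),W[red].mean(0) if red.any() else 0)
o=robot.get_obs(); print(o["time"],o["q"],o["position"],o["tool_rot"],o["ft_force"])
print(rel([.4995,.1715,.215]))
E
```

```text
1832 [0.4998 0.1738 0.1533] ((0.5004986524581909, 0.17354680597782135), 0.021545404568314552) 0.15333745327003406
1438 [0.4899 0.1759 0.1312] ((0.5004929900169373, 0.17370465397834778), 0.03126994147896767) 0.13122581796133576
red 581 [0.5001 0.1732 0.1547]
2.35 [ 0.1185  0.3977  1.675   0.0005  1.0702 -1.2191] [0.4992 0.1713 0.2921] [ 0.1164  0.9932  0.0001 -0.0006] [-0.2942  0.2541  0.33  ]
[-0.3571  0.2417 77.1121]
```

View pics/w0.png

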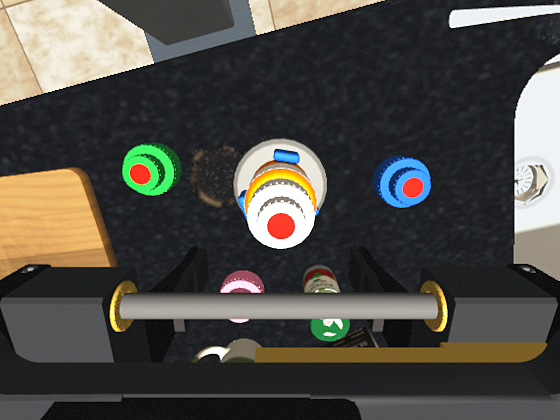

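The wrist view shows the white cap with its red spot on the orange tub at px (281,225). Green is at (150,170), blue at (405,183) and pink at (242,290). The choice is confirmed, so I'll descend.

Emit:
send_rows(
  deltas="-0.6 1.6 30 0 0 0 1;0 0 30 0 0 0 1;0 0 20 0 0 0 1;0 0 8.3 0 0 0 1;0 0 0 0 0 0 0.3;0 0 0 0 0 0 0.3;0 0 0 0 0 0 0.3;0 0 0 0 0 0 0.3;0 0 0 0 0 0 0.3;0 0 0 0 0 0 0.3",
  newtons=40,
)

```text
time: 3.6
position: [0.5013, 0.1724, 0.2042]
tool_rot: [0.117, 0.993, 0.0, 0.0]
ft_force: [-0.1, 1.7, 1.4]
grip_width: 0.0409
grip_force: 40.0
```

Emit:
send_rows(
  deltas="0 0 0 0 0 0 0.2;0 0 0 0 0 0 0.2",
)

```text
time: 3.85
position: [0.5013, 0.1724, 0.2042]
tool_rot: [0.117, 0.993, 0.0, 0.0]
ft_force: [-0.4, 1.6, 2.3]
grip_width: 0.0408
grip_force: 40.0
```

```bash
python3 - <<'E'
from h import *
o=robot.get_obs(); print({k:np.round(o[k],4) for k in o})
E
```

```text
{'time': np.float64(3.85), 'q': array([ 1.2010e-01,  5.2780e-01,  1.7549e+00,  5.0000e-04,  8.5840e-01,
       -1.2171e+00]), 'joint_velocities': array([ 0.0013,  0.0009, -0.0029,  0.0003,  0.0023,  0.0014]), 'joint_torque': array([-1.03370e+00, -3.72576e+01, -1.16606e+01, -3.97900e-01,
        8.71000e-02,  9.60000e-03]), 'position': array([0.5013, 0.1724, 0.2042]), 'tool_rot': array([1.167e-01, 9.932e-01, 3.000e-04, 2.000e-04]), 'ft_force': array([-0.3999,  1.6063,  2.2989]), 'moment': array([0.2738, 0.0497, 0.0829]), 'grip_force': np.float64(40.0003), 'grip_width': np.float64(0.0408)}
```

Emit:
send_rows(
  deltas="0 0 0 0 0 3 0.2;0 0 0 0 0 3 0.2;0 0 0 0 0 3 0.2;0 0 0 0 0 3 0.2;0 0 0 0 0 0 0.2",
)

```text
time: 4.47
position: [0.5013, 0.1721, 0.2042]
tool_rot: [0.219, 0.976, -0.0, 0.0]
ft_force: [-0.7, 1.5, 3.2]
grip_width: 0.0409
grip_force: 40.0
```

```bash
cat > st.py <<'E'
from h import *
np.set_printoptions(precision=4,suppress=True)
o=robot.get_obs(); R=Ro.from_quat(o["tool_rot"]).as_matrix()
print(round(o["time"],2),"pos",o["position"],"yaw",np.degrees(np.arctan2(R[1,0],R[0,0])).round(2),"F",o["ft_force"],"M",o["moment"],"q6",o["q"][5],"grip",o["grip_width"],"tilt",R[:2,2])
E
python3 st.py
```

```text
4.47 pos [0.5013 0.1721 0.2042] yaw 154.65 F [-0.6762  1.5211  3.2261] M [-0.0224 -0.005  -0.0349] q6 -1.0082579792182798 grip 0.04089144020945166 tilt [ 0.0006 -0.0003]
```

Emit:
send_rows(
  deltas="0 0 0 0 0 3 0.2;0 0 0 0 0 3 0.2;0 0 0 0 0 3 0.2;0 0 0 0 0 3 0.2;0 0 0 0 0 0 0.2",
)

```text
time: 5.1
position: [0.5024, 0.1715, 0.2043]
tool_rot: [0.318, 0.948, -0.001, 0.002]
ft_force: [2.4, -2.2, 2.9]
grip_width: 0.0407
grip_force: 40.0
```

```bash
python3 st.py
```

```text
5.1 pos [0.5024 0.1715 0.2043] yaw 142.89 F [ 2.4033 -2.2116  2.9487] M [-0.5718 -0.5214  0.9336] q6 -0.8014390102756969 grip 0.04073366100947866 tilt [ 0.0034 -0.0022]
```

Emit:
send_rows(
  deltas="0 0 0 0 0 3 0.2;0 0 0 0 0 3 0.2;0 0 0 0 0 3 0.2;0 0 0 0 0 0 0.2",
)

```text
time: 5.6
position: [0.5012, 0.1724, 0.2044]
tool_rot: [0.393, 0.92, 0.0, 0.0]
ft_force: [0.9, 0.8, 4.9]
grip_width: 0.0409
grip_force: 40.0
```

```bash
python3 st.py
```

```text
5.6 pos [0.5012 0.1724 0.2044] yaw 133.77 F [0.9426 0.7775 4.942 ] M [ 0.0675 -0.0282  0.8923] q6 -0.6436207763542554 grip 0.04087074754868749 tilt [0.0006 0.    ]
```

Emit:
send_rows(
  deltas="0 0 0 0 0 -3 0.2;0 0 0 0 0 -2 0.2;0 0 0 0 0 0 0.2;0 0 0 0 0 0 0.2",
  newtons=58,
)

```text
time: 6.1
position: [0.5012, 0.1723, 0.2043]
tool_rot: [0.354, 0.935, 0.001, -0.0]
ft_force: [0.1, 0.4, 5.5]
grip_width: 0.0408
grip_force: 58.0
```

```bash
python3 st.py
```

```text
6.1 pos [0.5012 0.1723 0.2043] yaw 138.51 F [0.0569 0.4077 5.5239] M [-0.0575  0.0122 -0.0159] q6 -0.7281346460703869 grip 0.04075472946485591 tilt [0.0001 0.0013]
```

Emit:
send_rows(
  deltas="0 0 2 0 0 0 0.2;0 0 2 0 0 0 0.2;0 0 0 0 0 0 0.2;0 0 0 0 0 0 0.2",
)

```text
time: 6.6
position: [0.5012, 0.1723, 0.2013]
tool_rot: [0.354, 0.935, 0.001, 0.0]
ft_force: [-1.6, -1.0, 13.0]
grip_width: 0.0406
grip_force: 58.0
```

```bash
python3 st.py
```

```text
6.6 pos [0.5012 0.1723 0.2013] yaw 138.51 F [-1.5806 -0.9659 13.014 ] M [-0.0869  0.2757  0.0477] q6 -0.7280838416728627 grip 0.040642777894982364 tilt [0.0006 0.0012]
```

Emit:
send_rows(
  deltas="0 0 1.5 0 0 0 0.2;0 0 0.5 0 0 0 0.2;0 0 0 0 0 0 0.2;0 0 0 0 0 0 0.2",
)

```text
time: 7.1
position: [0.5012, 0.1723, 0.1996]
tool_rot: [0.354, 0.935, 0.001, 0.0]
ft_force: [-2.3, -0.6, 14.2]
grip_width: 0.0405
grip_force: 58.0
```

```bash
python3 st.py
```

```text
7.1 pos [0.5012 0.1723 0.1996] yaw 138.51 F [-2.283  -0.5917 14.2414] M [-0.1579  0.3652 -0.1056] q6 -0.7280804155515561 grip 0.04045859941661328 tilt [0.0008 0.0012]
```

Emit:
send_rows(
  deltas="0 0 1 0 0 0 0.2;0 0 0.5 0 0 0 0.2;0 0 0 0 0 0 0.2;0 0 0 0 0 0 0.2",
)

```text
time: 7.6
position: [0.5012, 0.1723, 0.1984]
tool_rot: [0.354, 0.935, 0.001, 0.0]
ft_force: [-1.7, -0.4, 16.3]
grip_width: 0.0405
grip_force: 58.0
```

```bash
python3 st.py
```

```text
7.6 pos [0.5012 0.1723 0.1984] yaw 138.51 F [-1.7292 -0.4154 16.2924] M [-0.1547  0.448  -0.0389] q6 -0.7280529736679537 grip 0.04050999873194195 tilt [0.0009 0.0012]
```

Emit:
send_rows(
  deltas="0 0 0 0 0 3 0.2;0 0 0 0 0 3 0.2;0 0 0 0 0 3 0.2;0 0 0 0 0 3 0.2;0 0 0 0 0 0 0.2",
)

```text
time: 8.22
position: [0.5017, 0.1723, 0.1985]
tool_rot: [0.45, 0.893, 0.001, 0.001]
ft_force: [-1.7, 0.7, 15.9]
grip_width: 0.041
grip_force: 58.0
```

```bash
python3 st.py
```

```text
8.22 pos [0.5017 0.1723 0.1985] yaw 126.52 F [-1.6517  0.6581 15.9   ] M [-0.1187  0.4122  0.0377] q6 -0.5186866925174153 grip 0.04095164116523783 tilt [0.0021 0.0012]
```

Emit:
send_rows(
  deltas="0 0 0 0 0 4 0.2;0 0 0 0 0 4 0.2;0 0 0 0 0 4 0.2;0 0 0 0 0 4 0.2;0 0 0 0 0 4 0.2;0 0 0 0 0 4 0.2;0 0 0 0 0 2 0.2;0 0 0 0 0 0 0.2;0 0 0 0 0 0 0.2",
)

```text
time: 9.35
position: [0.5017, 0.1723, 0.1985]
tool_rot: [0.639, 0.769, 0.001, 0.001]
ft_force: [-2.4, -0.7, 15.2]
grip_width: 0.041
grip_force: 58.0
```

```bash
python3 st.py
```

```text
9.35 pos [0.5017 0.1723 0.1985] yaw 100.55 F [-2.3657 -0.6658 15.2132] M [-0.2111  0.3849  0.1857] q6 -0.06528597280481793 grip 0.0410212488042671 tilt [0.0023 0.0012]
```

Emit:
send_rows(
  deltas="0 0 -1.5 0 0 0 0.2;0 0 -1.5 0 0 0 0.2;0 0 -1.5 0 0 0 0.2;0 0 -1.5 0 0 0 0.2;0 0 0 0 0 0 0.2;0 0 0 0 0 0 0.2",
)

```text
time: 10.1
position: [0.5018, 0.1723, 0.2037]
tool_rot: [0.639, 0.769, 0.001, 0.0]
ft_force: [0.2, 0.3, 9.8]
grip_width: 0.0406
grip_force: 58.0
```

```bash
python3 st.py
```

```text
10.1 pos [0.5018 0.1723 0.2037] yaw 100.54 F [0.2175 0.3342 9.8103] M [-0.1116  0.0961  0.1647] q6 -0.06529246858799911 grip 0.04055026253540184 tilt [0.0019 0.0012]
```

Emit:
send_rows(
  deltas="0 0 -1 0 0 0 0.2;0 0 -1 0 0 0 0.2;0 0 0 0 0 0 0.2;0 0 0 0 0 0 0.2",
)

```text
time: 10.6
position: [0.5017, 0.1723, 0.2053]
tool_rot: [0.639, 0.769, 0.001, 0.0]
ft_force: [-0.4, -0.2, 7.8]
grip_width: 0.0409
grip_force: 58.0
```

```bash
python3 st.py
```

```text
10.6 pos [0.5017 0.1723 0.2053] yaw 100.54 F [-0.3838 -0.1927  7.7861] M [-0.0821 -0.0034  0.0741] q6 -0.06524075290506753 grip 0.04089317501538027 tilt [0.0018 0.0012]
```

Emit:
send_rows(
  deltas="0 0 -1.5 0 0 0 0.2;0 0 -1.5 0 0 0 0.2;0 0 0 0 0 0 0.2;0 0 0 0 0 0 0.2",
)

```text
time: 11.1
position: [0.5017, 0.1723, 0.2078]
tool_rot: [0.639, 0.769, 0.001, 0.0]
ft_force: [1.3, 0.8, 5.5]
grip_width: 0.0406
grip_force: 58.0
```

```bash
python3 st.py
```

```text
11.1 pos [0.5017 0.1723 0.2078] yaw 100.57 F [1.251  0.8267 5.4589] M [-0.0248 -0.2168  0.0273] q6 -0.06510146298643232 grip 0.040595936412657324 tilt [0.0016 0.0007]
```

Emit:
send_rows(
  deltas="0 0 -1.5 0 0 0 0.2;0 0 -1.5 0 0 0 0.2;0 0 0 0 0 0 0.2;0 0 0 0 0 0 0.2",
)

```text
time: 11.6
position: [0.5007, 0.1723, 0.2099]
tool_rot: [0.639, 0.769, -0.0, -0.0]
ft_force: [2.2, 1.1, -2.4]
grip_width: 0.0405
grip_force: 58.0
```

```bash
python3 st.py
```

```text
11.6 pos [0.5007 0.1723 0.2099] yaw 100.6 F [ 2.1885  1.0769 -2.3625] M [ 0.2096 -0.3061  0.0139] q6 -0.06517257201468811 grip 0.04051423181241383 tilt [-0.0011  0.0002]
```

Emit:
send_rows(
  deltas="0 0 -1 0 0 0 0.2;0 0 0 0 0 0 0.2;0 0 0 0 0 0 0.2",
)

```text
time: 11.98
position: [0.5007, 0.1722, 0.2113]
tool_rot: [0.639, 0.769, -0.0, -0.0]
ft_force: [1.5, 1.4, -2.9]
grip_width: 0.041
grip_force: 58.0
```

```bash
python3 st.py
```

```text
11.97 pos [0.5007 0.1722 0.2113] yaw 100.6 F [ 1.5421  1.4202 -2.9136] M [ 0.2616 -0.2082  0.0612] q6 -0.06514126567841257 grip 0.04103914185876095 tilt [-0.0009  0.    ]
```

Emit:
send_rows(
  deltas="0 0 -3 0 0 0 0.2;0 0 -5 0 0 0 0.2;0 0 -8 0 0 0 0.2;0 0 -10 0 0 0 0.2;0 0 -10 0 0 0 0.2;0 0 -8 0 0 0 0.2;0 0 -6 0 0 0 0.2;0 0 0 0 0 0 0.2",
)

```text
time: 12.98
position: [0.5013, 0.1722, 0.262]
tool_rot: [0.639, 0.769, 0.0, 0.0]
ft_force: [0.3, 0.7, -1.5]
grip_width: 0.041
grip_force: 58.0
```

```bash
python3 st.py; python3 - <<'E'
from h import *
c=cam("scene"); cv2.imwrite("pics/s2.png",cv2.resize(c["image"][150:300,170:370,::-1],None,fx=3,fy=3,interpolation=3))
W=pts(c)
im=cv2.cvtColor(np.load("top0.npz")["im"],cv2.COLOR_RGB2HSV); Wt=np.load("top0.npz")["W"]
k=(Wt[...,2]>.015)&(Wt[...,2]<.03)&(im[...,0]>8)&(im[...,0]<25)&(Wt[...,1]<0)&(np.abs(Wt[...,0]-.5)<.2)&(Wt[...,1]>-.45)
n,l,s,_=cv2.connectedComponentsWithStats(k.astype(np.uint8)); j=1+s[1:,4].argmax()
print(cv2.minAreaRect(Wt[l==j][:,:2].astype(np.float32)))
E
```

```text
12.97 pos [0.5013 0.1722 0.262 ] yaw 100.6 F [ 0.3279  0.6719 -1.4962] M [-0.0816 -0.0712 -0.047 ] q6 -0.06514440157564319 grip 0.041007522838453166 tilt [0.0011 0.0001]
((0.5053960084915161, -0.23767410218715668), (0.32046636939048767, 0.22020231187343597), 83.7379379272461)
```

View pics/s2.png

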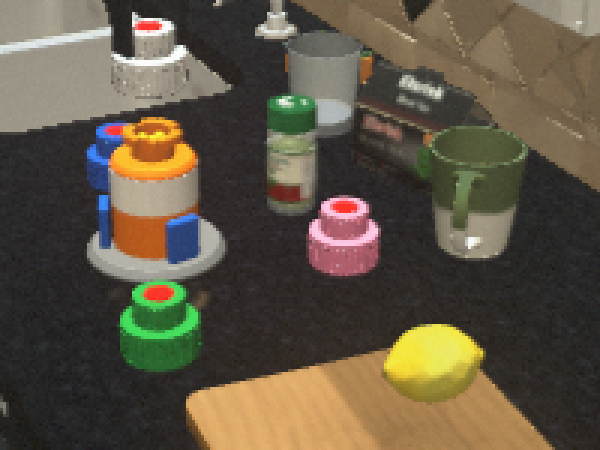

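The cap hangs upright in the gripper (crop px 150,60) and the tub's neck is bare (150,135). Nothing else has moved. I'll carry it to the board at about (0.47, -0.28).

Emit:
send_rows(
  deltas="-20 -5.2 0 0 0 0 0.2;-35 -9 0 0 0 0 0.2;-45 -11.6 0 0 0 0 0.2;-45 -11.6 0 0 0 0 0.2;-45 -11.6 0 0 0 0 0.2;-45 -11.6 0 0 0 0 0.2;-45 -11.6 0 0 0 0 0.2;-45 -11.6 0 0 0 0 0.2;-45 -11.6 0 0 0 0 0.2;-35 -9 0 0 0 0 0.2",
)

```text
time: 14.28
position: [0.4726, -0.2471, 0.261]
tool_rot: [0.639, 0.769, -0.0, -0.0]
ft_force: [0.9, 0.6, -1.8]
grip_width: 0.0412
grip_force: 58.0
```

Emit:
send_rows(
  deltas="-24 -6 0 0 0 0 0.2;-10 -3 20 0 0 0 0.2;0 0 30 0 0 0 0.2;0 0 30 0 0 0 0.2;0 0 25 0 0 0 0.2;0 0 15 0 0 0 0.2;0 0 10 0 0 0 0.2;0 0 0 0 0 0 0.2",
)

```text
time: 15.28
position: [0.4704, -0.2801, 0.1311]
tool_rot: [0.639, 0.769, 0.0, -0.0]
ft_force: [-0.5, 0.2, -0.8]
grip_width: 0.0408
grip_force: 58.0
```

```bash
python3 st.py; python3 - <<'E'
from h import *
c=cam("scene"); cv2.imwrite("pics/s3.png",cv2.resize(c["image"][220:420,200:460,::-1],None,fx=3,fy=3,interpolation=3))
E
```

```text
15.28 pos [ 0.4704 -0.2801  0.1311] yaw 100.61 F [-0.5097  0.1848 -0.7807] M [-0.0804 -0.0549 -0.0135] q6 -0.9264380962340909 grip 0.04078032468061449 tilt [-0.0006  0.0005]
```

View pics/s3.png

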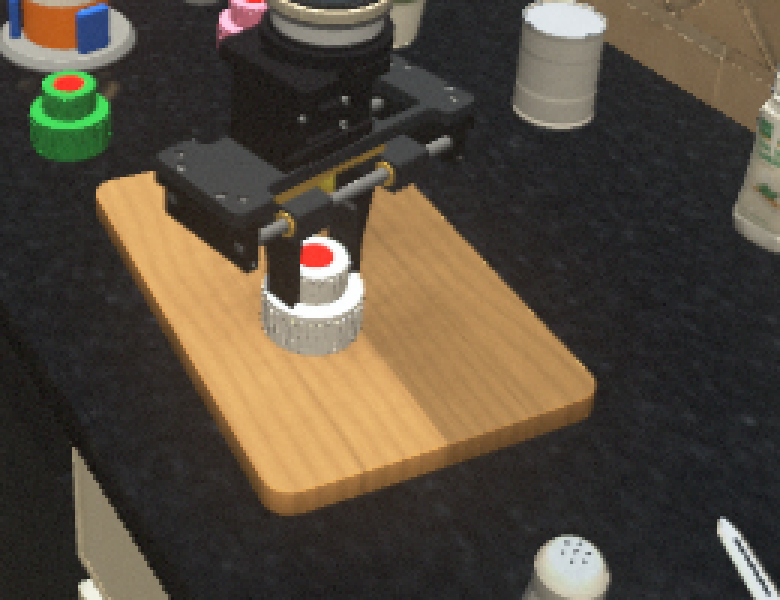

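The cap is upright just above the board's free area (crop px 313,300). I'll lower it gently until it touches.

Emit:
send_rows(
  deltas="0 0 2 0 0 0 0.2;0 0 2 0 0 0 0.2;0 0 1 0 0 0 0.2;0 0 0 0 0 0 0.2;0 0 0 0 0 0 0.2",
)

```text
time: 15.95
position: [0.4704, -0.2802, 0.1265]
tool_rot: [0.639, 0.769, -0.0, 0.0]
ft_force: [-0.2, -0.5, -2.7]
grip_width: 0.0411
grip_force: 58.0
```

Emit:
send_rows(
  deltas="0 0 1 0 0 0 0.2;0 0 0 0 0 0 0.2;0 0 0 0 0 0 0.2",
)

```text
time: 16.32
position: [0.4704, -0.2802, 0.1254]
tool_rot: [0.639, 0.769, -0.0, -0.0]
ft_force: [-0.2, 0.5, -2.4]
grip_width: 0.0406
grip_force: 58.0
```

Emit:
send_rows(
  deltas="0 0 1 0 0 0 0.2;0 0 0 0 0 0 0.2;0 0 0 0 0 0 0.2",
)

```text
time: 16.7
position: [0.4705, -0.2802, 0.1245]
tool_rot: [0.639, 0.769, 0.0, 0.0]
ft_force: [-0.4, 0.5, -0.6]
grip_width: 0.0408
grip_force: 58.0
```

Emit:
send_rows(
  deltas="0 0 0.5 0 0 0 0.2;0 0 0 0 0 0 0.2;0 0 0 0 0 0 0.2",
)

```text
time: 17.08
position: [0.4705, -0.2802, 0.1245]
tool_rot: [0.639, 0.769, -0.0, 0.0]
ft_force: [-0.0, 1.1, 6.3]
grip_width: 0.0406
grip_force: 58.0
```

Emit:
send_rows(
  deltas="0 0 0.5 0 0 0 0.2;0 0 0 0 0 0 0.2;0 0 0 0 0 0 0.2",
)

```text
time: 17.45
position: [0.4705, -0.2802, 0.1245]
tool_rot: [0.639, 0.769, -0.0, 0.0]
ft_force: [-1.3, 1.2, 8.9]
grip_width: 0.0405
grip_force: 58.0
```

Emit:
send_rows(
  deltas="0 0 -0.7 0 0 0 0.2;0 0 0 0 0 0 0.2;0 0 0 0 0 0 0.6;0 0 0 0 0 0 0.85;0 0 0 0 0 0 0.85;0 0 0 0 0 0 0.85;0 0 0 0 0 0 0.85",
  newtons=20,
)

```text
time: 18.32
position: [0.4704, -0.2802, 0.1241]
tool_rot: [0.639, 0.769, -0.0, -0.0]
ft_force: [0.3, -0.1, 0.1]
grip_width: 0.0728
grip_force: 0.0
```

Emit:
send_rows(
  deltas="0 0 -5 0 0 0 0.85;0 0 -20 0 0 0 0.85;0 0 -40 0 0 0 0.85;0 0 -40 0 0 0 0.85;0 0 -30 0 0 0 0.85;0 0 0 0 0 0 0.85",
)

```text
time: 19.08
position: [0.4715, -0.281, 0.262]
tool_rot: [0.639, 0.769, -0.0, 0.003]
ft_force: [0.2, 0.0, 0.0]
grip_width: 0.0739
grip_force: 0.0
```

```bash
python3 st.py; python3 - <<'E'
from h import *
c=cam("scene"); cv2.imwrite("pics/s4.png",cv2.resize(c["image"][150:400,180:440,::-1],None,fx=2.3,fy=2.3,interpolation=3))
W=pts(c); m=(np.abs(W[...,0]-.47)<.06)&(np.abs(W[...,1]+.28)<.06)&(W[...,2]<.1)&(W[...,2]>.03)
print(W[m].min(0),W[m].max(0))
E
```

```text
19.07 pos [ 0.4715 -0.281   0.262 ] yaw 100.62 F [0.1726 0.0492 0.0185] M [-0.1057  0.0465  0.0158] q6 -0.9264650075623094 grip 0.07393713637876466 tilt [ 0.0048 -0.0044]
[ 0.43545887 -0.31309633  0.03001935] [ 0.49917864 -0.25027153  0.07657858]
```

View pics/s4.png

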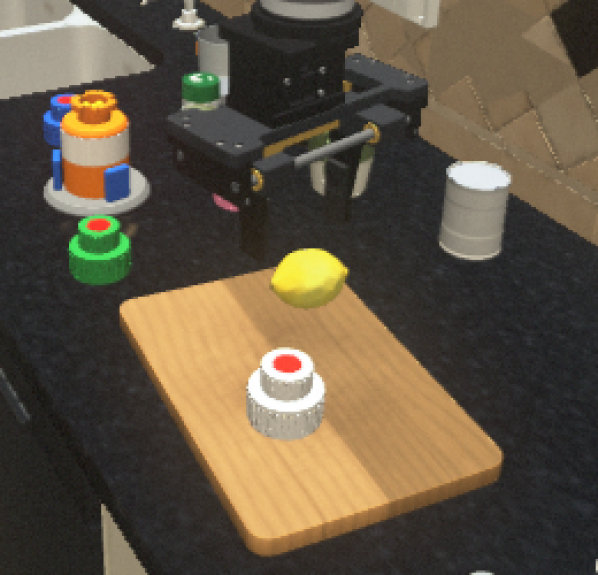

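The cap stands knob up on the board (crop px 287,393), well clear of the lemon (310,278). The jar and mug are upright, and the gripper touches nothing.

```bash
python3 -c "
from rig import robot
print(robot.hand_in())"
```

```text
the job is handed in; nothing more can be done
None
```

The tub is open: its cap sprang free, and I set it down knob up on the board, clear of the lemon, with the jar and mug still standing; the job was handed in at about 19 s, with no verdict returned.

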